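# Give the bracket a shot of anti-spatter

## Robot

A 6-joint arm with a two-finger parallel gripper is mounted at the origin on a cart in front of the work surface, level with it; the furniture and walls round the work are solid. World frame = base frame: x ahead of the robot, y to its left, z up, the work surface at z = 0. Lengths are in mm, angles in rad, forces in N, time in s.
With the tool pointing down it reaches from about 400 to 925 mm from the base axis. Payload 12.5 kg.
Tool frame: the origin (TCP) lies at the very end of the fingers, on their centre line; the grasp point (between the pads) lies 19 mm behind it; z points along the fingers, y is the line along which they close (so a half turn about z gives the same grasp; the last joint's range is limited). The gripper opens to 95 mm and grips with 3 to 60 N. Pads are 20 mm wide; open, the fingers measure 119 mm over their backs; the gripper's body (75 mm by 180 mm) begins 59 mm behind the grasp point.
Start: joints at [1.014, 0.491, 1.559, -0, 1.092, -0.106], TCP at [272.29, 562.588, 214.661] pointing down, gripper open.
Joint ranges: [-3.1, 3.1], [-0.84, 2.19], [0.05, 2.79], [-1.13, 4.28], [0.06, 2.93], [-2.69, 2.69]. Speed limits (rad/s): [2.22, 2.22, 2.79, 3.14, 3.14, 3.14].

## Interface

Orientations are given as [roll, pitch, yaw] about the fixed x, y, z axes, in that order (R = Rz(yaw) Ry(pitch) Rx(roll)).
In Python, from cell import env gives the robot as it stands.
- The arm moves only by the tool advance, called in YAML: its name, and indented under it one key for each argument. Schema: {"type":"object","properties":{"motion":{"type":"object","properties":{"tx":{"type":"array","items":{"type":"number"},"minItems":1,"maxItems":5},"ty":{"type":"array","items":{"type":"number"},"minItems":1,"maxItems":5},"tz":{"type":"array","items":{"type":"number"},"minItems":1,"maxItems":5},"spin":{"type":"array","items":{"type":"number"},"minItems":1,"maxItems":5},"aperture":{"type":"array","items":{"type":"number"},"minItems":1,"maxItems":5}},"additionalProperties":false,"required":["tx","ty","tz","spin","aperture"]},"only":{"type":"string"},"quiet":{"type":"boolean"},"lines":{"type":"string"}},"required":["motion"],"additionalProperties":false}. motion is an object with one list for each field, all of the same length, 1 to 5, a row being the entries at one place: tx, ty, tz (the shift in normalised numbers (1 is 40 cm)), spin (a turn about the tool's z in a scale on which 1.0 is 2 pi rad), aperture (the opening from 0.0 (shut) to 1.0 (fully open)); each row is the pose to reach, as a shift and turn from the pose commanded when the call began, along the tool's axes at that moment; what a row does not reach only later rows make up. A row lasts 1/12 s, in which the tool goes at most 41.7 mm and 0.125 rad, less where a joint would pass 70% of its speed; a pose out of reach is approached as far as the arm can. The fingers move at their own pace and stop on an object; the grip force is fixed at half the most. Time passes only in rows, so rows that do not move let the fingers close. The tool returns the time, the measured TCP pose, the force, the opening and the grip force at its end. only (a regular expression) keeps the lines of the reply that match it, lines (a string "A,B") keeps lines A to B, and quiet returns only ok. Input that does not fit is refused with a message, and nothing moves.
- env.state(): the state, without advancing time (a new reading comes with each control period).
- env.read_camera(name): name is "side" or "top"; returns (picture, depth): 480x640x3 uint8, red, green, blue; 480x640 float32, mm along the optical axis (not along the pixel's ray), 0 where there is no reading.
- env.camera_info(name): a dict with "vertical_fov" (degrees; the focal length in pixels is half the picture's height over the tangent of half this angle, whatever the lens; pixels are square), "cx", "cy" (the principal point, pixels), "dist_coeffs" ([k1, k2, p1, p2, k3] as OpenCV has them; the pictures are not rectified), "origin" and "attitude" of the camera in the world. Camera axes: x right, y down, z forward; pixel columns grow to the right and rows downward; lengths in mm; the calibration is good to about 2 mm. A picture is of the moment at which its call begins. camera_info takes no time and is no camera call.
- env.job_done(): hands the job in; it is judged then, once.
The state is a dict: "t": time; "joints": joint angles; "qvel": joint speeds; "tau": joint torques, N m; "eef_pos": TCP position; "tcp_rot": TCP orientation; "ft_force": force on the tool from outside, world axes, zero at the start; "moment": the same for the moment, N m; "opening": opening from 0.0 (shut) to 1.0 (fully open); "grip_force": force on a finger pad.
Only numpy, scipy, OpenCV 4.12 (cv2) and the standard library are available. Lean on these libraries where they do the work, as an engineer would, in place of code of your own. Each camera call takes 0.05 s, during which the arm holds its last target. There are 200 camera calls.

## Task

The steel bracket on the bench needs a shot from the white spray can with the green band and green nozzle cap. Press that green cap all the way down from above, hold it down for about half a second, then let it spring right back up and move clear. Do not press the cap of the orange-banded can.

Things in the scene. Friction and masses are not known exactly. Their poses are not given: they have to be found in the camera images.
- green_can_nozzle_top (a point): centre of the flat top (25 mm across) of the green nozzle cap to press; 160 mm above the bench when up, moves with the cap. Cap 29 mm across, 16.5 mm tall, on a 58 mm white can with a green band, in a steel foot (96 mm square) fixed to the bench, left or right. A thin red tube leaves the cap along the point's +x, 45 degrees down, 50 mm out, toward a loose bracket 50 mm high. z up; clear above.
- green_can_nozzle (a joint): travel of the green nozzle cap in m: 0 = up, grows as it is pressed straight down, 0.008 = fully down against its stop. A spring returns it by itself: it resists with about 2 N at the start and 6 N at the bottom.
- orange_can_nozzle_top (a point): centre of the flat round top of the orange nozzle cap of the second can: same shape, size, height and foot as the green one, but a bare-metal body with an orange band. Not to be pressed. It stands at least 200 mm from the green one.
- orange_can_nozzle (a joint): travel of the orange nozzle cap in m: 0 = up, 0.008 = fully down. Same spring as the green one. Must stay up.

How it is judged (in metres and radians):
On the way:
1. the green nozzle cap is pressed fully down (at least 6 of its 8 mm) and held there for a quarter of a second (value of joint green_can_nozzle above 0.006 m), for 0.25 s.
At the end, for the whole second after the job is handed in: The green nozzle cap has been pressed down and has sprung back up (within 1.5 mm of its top), and the orange one is up (within 1.5 mm) (value of joint each of green_can_nozzle, orange_can_nozzle below 0.0015 m); the robot touches nothing.
It fails at once if the orange nozzle cap is pressed (more than 3 mm) (value of joint orange_can_nozzle above 0.003 m).
It also fails if it takes over 26 s, if anything falls off the work surface, if the arm or the gripper's body presses on something with over 40 N, if the wrist force passes 120 N, or if a joint passes its speed limit or range.

## Working session

There is one attempt and no reset: what is moved stays moved. The work goes in short steps, Python scripts to look and compute and a tool call to move; the robot and the scene stay as the last step left them, time stands still between calls to the robot, and variables do not carry over. Pictures are saved under pics/ and viewed, at most 10 in all, crops included, and the job is handed in when it is done.

```bash
ls; mkdir -p pics
```

Run:
```python
from cell import env
import cv2
for n in("top","side"):
    p,d=env.read_camera(n); cv2.imwrite(f"pics/{n}0.png",p[:,:,::-1]); print(n,env.camera_info(n))
print(env.state())
```

```text
cell.py
pics
top {'vertical_fov': 54.68075560624074, 'cx': 323.94231123887374, 'cy': 248.37439414721817, 'dist_coeffs': array([-0.04921708,  0.        ,  0.        ,  0.        ,  0.        ]), 'origin': array([ 363.92674316,    4.7523231 , 1018.54496038]), 'attitude': array([-2.94939105, -0.01947543, -1.55898092])}
side {'vertical_fov': 50.381946446383246, 'cx': 318.8693337213154, 'cy': 232.08200441237489, 'dist_coeffs': array([-0.07349872,  0.        ,  0.        ,  0.        ,  0.        ]), 'origin': array([ 289.682853  , -785.27745135,  708.22867873]), 'attitude': array([-2.14584102, -0.02015195, -0.25636759])}
{'t': 0.1, 'joints': array([ 1.01435243e+00,  4.91511279e-01,  1.55937880e+00,  1.55974021e-05,
        1.09173400e+00, -1.05606917e-01]), 'qvel': array([-2.46279282e-03, -7.73567581e-04, -3.01354975e-03,  8.20820157e-05,
        5.08580158e-04, -1.00369055e-03]), 'tau': array([ 1.15897798e-03, -6.13625550e+01, -2.58606362e+01,  6.93520065e-02,
        4.69906814e-02, -1.08317197e-04]), 'eef_pos': array([272.18835294, 562.37475162, 214.11608144]), 'tcp_rot': array([-3.14056844e+00, -1.22480043e-04,  2.69074841e+00]), 'ft_force': array([-0.59712162, -0.36606302, -1.02732908]), 'moment': array([-0.04840409,  0.01414724, -0.01446172]), 'grip_force': 0.0, 'opening': 0.9986785239598602}
```

View pics/top0.png

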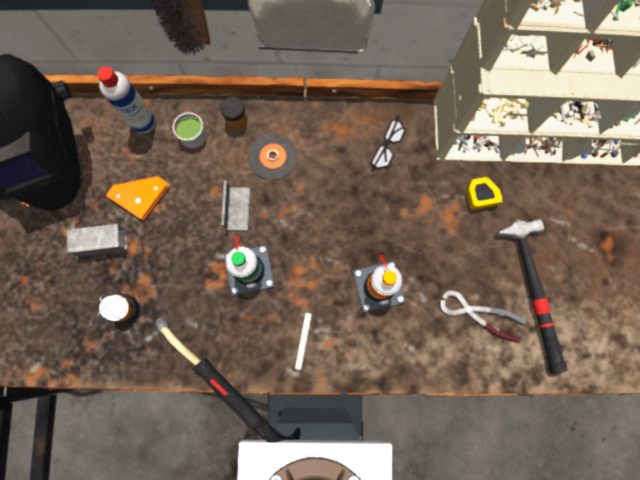

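View pics/side0.png

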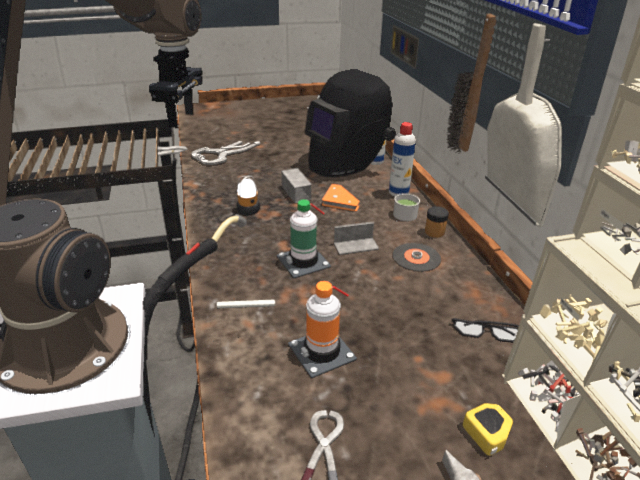

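The top view shows the green cap at about (238,259) and the orange cap at about (389,278). In the side view they are at (303,205) and (323,289). Next I'll measure both.

Create h.py:
```python
from cell import env
import cv2, numpy as np
from scipy.spatial.transform import Rotation as Ro
def rays(n,uv):
    c=env.camera_info(n); f=240/np.tan(np.radians(c["vertical_fov"]/2))
    K=np.array([[f,0,c["cx"]],[0,f,c["cy"]],[0,0,1]])
    p=cv2.undistortPoints(np.float64([[uv]]),K,c["dist_coeffs"])[0,0]
    return c["origin"],Ro.from_euler("xyz",c["attitude"]).apply([*p,1.]),c
```

Run:
```python
from h import *
S={"top":((238,259),(389,278)),"side":((303,205),(323,289))}
for i,(lo,hi) in enumerate((((50,150,60),(75,255,255)),((8,150,150),(28,255,255)))):
    L=[]
    for n in S:
        p,d=env.read_camera(n); m=cv2.inRange(cv2.cvtColor(p,cv2.COLOR_RGB2HSV),lo,hi)
        k,lab,st,ce=cv2.connectedComponentsWithStats(m)
        x,y=S[n][i]; j=lab[y,x]; b=lab==j
        o,r,c=rays(n,ce[j]); L.append((o,r))
        dd=np.median(d[b]); print(n,j,st[j],ce[j],"depth pt",o+r*dd,"plane160",o+r*(160-o[2])/r[2],"plane152",o+r*(152-o[2])/r[2])
    (o1,r1),(o2,r2)=L
    s=np.linalg.lstsq(np.c_[r1,-r2],o2-o1,rcond=None)[0]
    a,b=o1+s[0]*r1,o2+s[1]*r2; print("tri",(a+b)/2,"gap",np.linalg.norm(a-b))
```

```text
top 2 [232 252  13  13 129] [238.09302326 258.45736434] depth pt [509.59611357 150.71256234 159.2688739 ] plane160 [509.47216891 150.58837019 160.        ] plane152 [510.82837442 151.94728374 152.        ]
side 1 [299 201  10  10  67] [303.6119403  204.46268657] depth pt [511.19072043 146.03528831 158.50009004] plane160 [510.58634609 143.494243   160.        ] plane152 [513.80986943 157.04729822 152.        ]
tri [511.33610053 151.23870055 155.37267288] gap 2.153600253984083
top 32 [383 271  13  14 152] [389.05263158 277.57236842] depth pt [ 477.62344126 -132.47768019  159.26053982] plane160 [ 477.52559917 -132.35958643  160.        ] plane152 [ 478.58412364 -133.63720767  152.        ]
side 78 [315 281  17  17 239] [323.29707113 288.73221757] depth pt [ 478.3310607  -138.97532289  157.8543247 ] plane160 [ 477.59560165 -141.49497974  160.        ] plane152 [ 480.33770918 -132.10061572  152.        ]
tri [ 479.1554142  -133.57149613  153.23588758] gap 1.474970810085622
```

Create go.py:
```python
import sys
from h import *
s=env.state(); R=Ro.from_euler("xyz",s["tcp_rot"])
print(s["t"],s["eef_pos"],s["tcp_rot"],s["ft_force"],R.inv().apply(np.float64(sys.argv[1:4])-s["eef_pos"]))
```

```bash
python3 go.py 510.5 151 190
```

```text
0.3 [272.23315198 562.5216716  214.43356325] [-3.14124104e+00 -6.52690723e-05  2.69079778e+00] [-0.50422583 -0.29229533 -0.04459014] [-393.75806962 -266.59413009   24.50160164]
```

Careful with the scale: shifts go in shares of 40 cm and turns go in shares of 2 pi rad. That gives: -165 mm / 400 = -0.4125, -112 mm / 400 = -0.28.

advance:
  motion: {"tx":[-0.0825, -0.165, -0.2475, -0.33, -0.4125], "ty":[-0.055, -0.11, -0.1675, -0.2225, -0.28], "tz":[0, 0, 0, 0, 0], "spin":[0, 0, 0, 0, 0], "aperture":[0, 0, 0, 0, 0]}

```text
t: 0.72
eef_pos: [372.5, 388.3, 214.7]
tcp_rot: [3.141, 0.0, 2.691]
ft_force: [0.7, -0.2, -0.5]
opening: 0.704
grip_force: 0.0
```

advance:
  motion: {"tx":[-0.0825, -0.165, -0.2475, -0.33, -0.4125], "ty":[-0.055, -0.11, -0.1675, -0.2225, -0.28], "tz":[0, 0, 0, 0, 0], "spin":[0, 0, 0, 0, 0], "aperture":[0, 0, 0, 0, 0]}

```text
t: 1.13
eef_pos: [472.4, 215.4, 214.8]
tcp_rot: [3.141, 0.0, 2.691]
ft_force: [-0.1, 0.0, 0.2]
opening: 0.358
grip_force: 0.0
```

```bash
python3 go.py 510.5 151 190
```

```text
1.1333 [472.42283916 215.44289537 214.8424579 ] [3.14113148e+00 3.30430594e-04 2.69088065e+00] [-0.14206661  0.0405887   0.20637425] [-62.33820302 -41.43224726  24.84395273]
```

In the tool's units: -62 mm / 400 = -0.155, -41 mm / 400 = -0.1025.

advance:
  motion: {"tx":[-0.075, -0.155, -0.155, -0.155, -0.155], "ty":[-0.05, -0.1025, -0.1025, -0.1025, -0.1025], "tz":[0, 0, 0.05, 0.075, 0.075], "spin":[0, 0, 0, 0, 0], "aperture":[0, 0, 0, 0, 0]}

```text
t: 1.55
eef_pos: [508.5, 153.0, 182.6]
tcp_rot: [-3.139, -0.003, 2.69]
ft_force: [0.3, 0.6, -0.6]
opening: 0.028
grip_force: 0.0
```

advance:
  motion: {"tx":[0, 0, 0], "ty":[0, 0, 0], "tz":[0, 0, 0], "spin":[0, 0, 0], "aperture":[0, 0, 0]}

```text
t: 1.8
eef_pos: [509.6, 154.2, 185.4]
tcp_rot: [3.141, 0.001, 2.692]
ft_force: [-0.0, 0.5, 0.8]
opening: 0.005
grip_force: 0.0
```

```bash
python3 go.py 510.5 151 160
```

Run:
```python
from h import *
p,d=env.read_camera("side"); q,_=env.read_camera("top")
cv2.imwrite("pics/s1.png",np.hstack([cv2.resize(p[150:250,253:353],(400,400)),cv2.resize(q[200:300,190:290],(400,400))])[:,:,::-1])
```

```text
1.8 [509.56368624 154.22272408 185.35225157] [3.14093818e+00 7.61907810e-04 2.69237418e+00] [-0.01143261  0.45149319  0.82818781] [-2.22360787 -2.51297509 25.35231385]
```

View pics/s1.png

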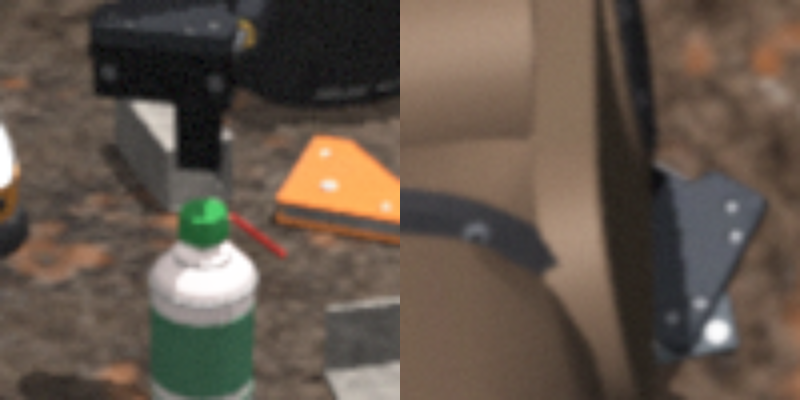

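The closed fingers are right above the green cap. I'll shift 3 mm to centre them and go down.

In the tool's units: 24 mm / 400 = 0.06, 22 mm / 400 = 0.055.

advance:
  motion: {"tx":[-0.005, -0.005, -0.005, -0.005, -0.005], "ty":[-0.005, -0.005, -0.005, -0.005, -0.005], "tz":[0.0125, 0.03, 0.045, 0.055, 0.06], "spin":[0, 0, 0, 0, 0], "aperture":[0, 0, 0, 0, 0]}

```text
t: 2.32
eef_pos: [510.3, 150.5, 159.7]
tcp_rot: [-3.141, -0.001, 2.691]
ft_force: [-1.3, -0.1, 2.2]
opening: 0.005
grip_force: 1.1
```

advance:
  motion: {"tx":[0, 0, 0, 0], "ty":[0, 0, 0, 0], "tz":[0.005, 0.01, 0.015, 0.015], "spin":[0, 0, 0, 0], "aperture":[0, 0, 0, 0]}

```text
t: 2.65
eef_pos: [510.4, 150.5, 154.5]
tcp_rot: [-3.141, -0.0, 2.691]
ft_force: [-4.3, -0.8, 4.3]
opening: 0.005
grip_force: 2.3
```

```bash
python3 go.py 510.5 151 152
```

```text
2.65 [510.40183271 150.54592952 154.52813254] [-3.14138578e+00 -2.98540766e-04  2.69083552e+00] [-4.34150891 -0.82367137  4.34302692] [0.10869766 0.4520061  2.52807165]
```

In the tool's units: 3 mm / 400 = 0.0075, 1.5 mm / 400 = 0.0038.

advance:
  motion: {"tx":[0, 0, 0], "ty":[0, 0, 0], "tz":[0.0038, 0.0075, 0.0075], "spin":[0, 0, 0], "aperture":[0, 0, 0]}

```text
t: 2.9
eef_pos: [510.5, 150.6, 152.3]
tcp_rot: [3.141, 0.0, 2.691]
ft_force: [-3.8, -1.9, 7.0]
opening: 0.004
grip_force: 3.8
```

```bash
python3 go.py 510.5 151 152
```

```text
2.9 [510.5271019  150.58492581 152.28312302] [3.14139110e+00 2.42785819e-04 2.69084571e+00] [-3.77038578 -1.94716652  6.9933103 ] [0.20528584 0.36175371 0.28314611]
```

In the tool's units: 1 mm / 400 = 0.0025.

advance:
  motion: {"tx":[0, 0, 0], "ty":[0, 0, 0], "tz":[0.0025, 0.0025, 0.0025], "spin":[0, 0, 0], "aperture":[0, 0, 0]}

```text
t: 3.15
eef_pos: [510.6, 150.6, 152.1]
tcp_rot: [3.141, 0.001, 2.691]
ft_force: [-7.0, -2.0, 18.9]
opening: 0.005
grip_force: 9.4
```

advance:
  motion: {"tx":[0, 0, 0, 0, 0], "ty":[0, 0, 0, 0, 0], "tz":[0.0013, 0.0013, 0.0013, 0.0013, 0.0013], "spin":[0, 0, 0, 0, 0], "aperture":[0, 0, 0, 0, 0]}

```text
t: 3.57
eef_pos: [510.6, 150.6, 152.0]
tcp_rot: [3.141, 0.001, 2.691]
ft_force: [-8.9, -2.4, 23.4]
opening: 0.005
grip_force: 11.9
```

Run:
```python
from h import *
p,d=env.read_camera("side")
cv2.imwrite("pics/s2.png",cv2.resize(p[150:250,253:353],(500,500))[:,:,::-1])
```

```text
(no output)
```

View pics/s2.png

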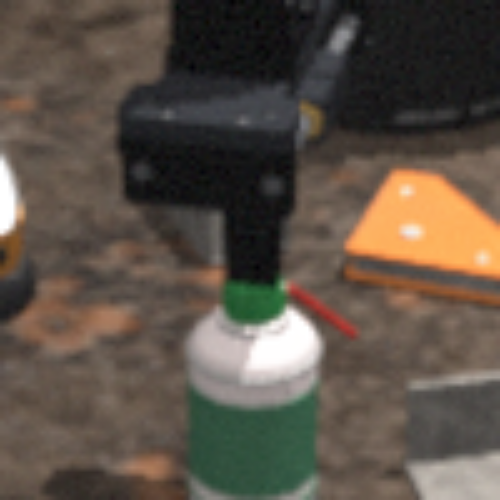

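The cap is bottomed out. The force jumped to 23 N at z = 152, and the fingers are centred on the sunken cap at about (255,300) in the crop. It has been held for over 0.6 s, so I'm releasing straight up.

In the tool's units: -80 mm / 400 = -0.2, -60 mm / 400 = -0.15.

advance:
  motion: {"tx":[0, 0, 0, 0, 0], "ty":[0, 0, 0, 0, 0], "tz":[-0.0125, -0.0375, -0.0875, -0.15, -0.2], "spin":[0, 0, 0, 0, 0], "aperture":[0, 0, 0, 0, 0]}

```text
t: 4.03
eef_pos: [511.0, 150.7, 231.9]
tcp_rot: [3.141, 0.001, 2.691]
ft_force: [-0.7, -0.3, 0.8]
opening: 0.006
grip_force: 0.0
```

advance:
  motion: {"tx":[0, 0, 0, 0, 0], "ty":[0, 0, 0, 0, 0], "tz":[-0.05, -0.05, -0.05, -0.05, -0.05], "spin":[0, 0, 0, 0, 0], "aperture":[0, 0, 0, 0, 0]}

```text
t: 4.45
eef_pos: [510.3, 150.6, 249.2]
tcp_rot: [-3.141, -0.001, 2.691]
ft_force: [0.6, 0.6, -0.4]
opening: 0.001
grip_force: 0.0
```

Run:
```python
from h import *
p,d=env.read_camera("side")
m=cv2.inRange(cv2.cvtColor(p,cv2.COLOR_RGB2HSV),(50,150,60),(75,255,255))
k,lab,st,ce=cv2.connectedComponentsWithStats(m); j=lab[205,303]; print(st[j],ce[j])
s=env.state(); print(s["ft_force"],s["eef_pos"],np.abs(s["qvel"]).max())
cv2.imwrite("pics/s3.png",p[:,:,::-1])
```

```text
[299 201  10  10  69] [303.34782609 204.7826087 ]
[ 0.18492769  0.6739541  -0.42829543] [510.32007047 150.54887712 249.17590667] 0.003590541527001572
```

View pics/s3.png

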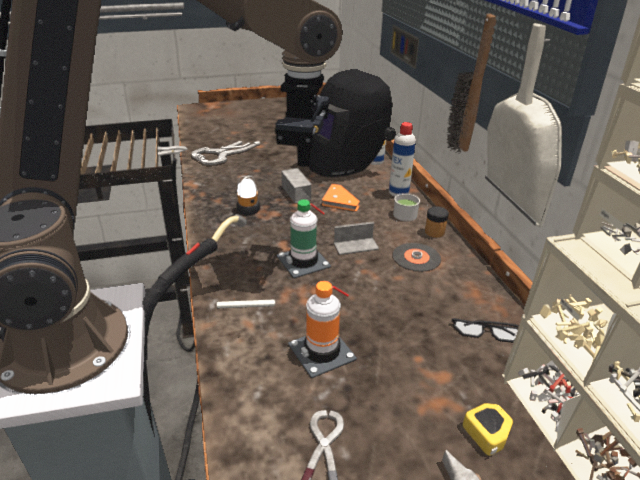

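The green cap is back at its original pixels, (303,205). The arm is clear about 90 mm above it, and the orange cap at (323,289) hasn't moved.

```bash
python3 -c "
from cell import env
print(env.job_done())"
```

```text
the job is handed in; nothing more can be done
None
```

The green cap was pressed to its stop, held for over half a second and sprang back up; the orange cap was not touched, the arm is clear, and the job is handed in (no verdict was returned).

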